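# Snap the record-care kit box shut

### The job

The lid of the grey record-care kit box is only resting on it: press around its rim with the fingertips until all four rim sections have snapped shut, flush with the middle of the lid. Only press: do not lift, tip, crush or shove the box about, and leave everything around it where it is.

Things in the scene. Friction and masses are not known exactly. Their poses are not given: they have to be found in the camera images.
- kit_box: Record-care kit box, loose on the table: grey plastic box with a pale plastic snap lid, 0.6 to 0.9 kg. Origin: centre of its underside, z up. The lid is 120 mm along own x, 160 mm along own y. Four separate rim sections surround its centre panel; all start standing up, their tops 68 mm above the origin, 8 mm prouder than the panel; shut, they are flush with it at 60 mm.
- panel_top (a point): Point on the flat top of the lid's centre panel (64 x 104 mm, fixed to the box), 60 mm above the box's origin and 20 mm to own +x. On the panel's middle stands a small grip bar, 14 mm along own x, 50 mm along own y, top 78 mm above the box's origin.
- near_top (a point): Middle of the top face of the long section on the box's own -x side (26 mm along own x, 160 mm along own y, corners included), at x = -47 mm, y = 0 in the box's frame, marked by three thin ribs; it moves down with the section. Axes as the box's.
- rim_near (a joint): How far the near section is pressed down, in m: 0 standing up, 0.008 snapped shut and flush. It slides straight down against about 6 to 8 N at first, less as it goes; about 3 to 4 mm down it snaps shut by itself and stays; let go earlier, it springs back up.
- far_top (a point): Middle of the top face of the long section on the box's own +x side (26 mm along own x, 160 mm along own y, corners included), at x = +47 mm, y = 0 in the box's frame, marked by three thin ribs; it moves down with the section. Axes as the box's.
- rim_far (a joint): How far the far section is pressed down, in m: 0 standing up, 0.008 snapped shut and flush. It slides straight down against about 6 to 8 N at first, less as it goes; about 3 to 4 mm down it snaps shut by itself and stays; let go earlier, it springs back up.
- left_top (a point): Middle of the top face of the short section on the box's own +y side (64 mm along own x, 26 mm along own y), at x = 0, y = +67 mm in the box's frame, marked by three thin ribs; it moves down with the section. Axes as the box's.
- rim_left (a joint): How far the left section is pressed down, in m: 0 standing up, 0.008 snapped shut and flush. It slides straight down against about 6 to 8 N at first, less as it goes; about 3 to 4 mm down it snaps shut by itself and stays; let go earlier, it springs back up.
- right_top (a point): Middle of the top face of the short section on the box's own -y side (64 mm along own x, 26 mm along own y), at x = 0, y = -67 mm in the box's frame, marked by three thin ribs; it moves down with the section. Axes as the box's.
- rim_right (a joint): How far the right section is pressed down, in m: 0 standing up, 0.008 snapped shut and flush. It slides straight down against about 6 to 8 N at first, less as it goes; about 3 to 4 mm down it snaps shut by itself and stays; let go earlier, it springs back up.
- brush: Walnut dust brush, 34 x 130 x 30 mm high, loose, lying beside the box along its own +x side. Origin: centre of its underside.
- vial: Blue glass vial with a black cap, 24 mm across, 64 mm high, standing loose beside the box's own +y side. Origin: centre of its underside.
- fork: Steel tuning fork gauge, 150 mm long, 26 mm wide, 8 mm high, lying loose. Origin: on its underside near mid-length.
- single: Yellow seven-inch record, 177 mm across, 3 mm thick, lying loose. Origin: centre of its underside.
- adapter: Aluminium centre adapter, 38 mm across, 12 mm high, loose. Origin: centre of its underside.
- puck: Dark wooden record weight, 72 mm across, 42 mm high, loose. Origin: centre of its underside.
- cleaner: Amber cleaner bottle, 54 mm across, 130 mm high, standing loose. Origin: centre of its underside.
Things that resemble listed ones, but are neither listed nor needed, are in the scene too. What is shaped like the kit_box but black or purple is not meant.

How it is judged:
At the end, for the whole second after the job is handed in: All four rim sections are down by more than 6 of their 8 mm (snapped shut); the box stands flat and still on the table (tilt under 0.03 rad, underside within 3 mm of the table), within 30 mm of where it stood at the start (value of joint each of rim_near, rim_far, rim_left, rim_right above 0.006 m and height (world z) of kit_box below 0.003 m and angle between kit_box's own z axis and vertical below 0.03 rad and distance of kit_box from where it was at the start of the episode below 0.03 m and linear speed of kit_box below 0.01 m/s); the robot touches nothing.
It fails at once if the box is lifted more than 8 mm (height (world z) of kit_box above 0.008 m).
It fails at once if the box is tipped by more than 0.15 rad (angle between kit_box's own z axis and vertical above 0.15 rad).
It fails at once if the box is shoved more than 40 mm (distance of kit_box from where it was at the start of the episode above 0.04 m).
It fails at once if the box is pressed with more than 60 N, or leant on with the arm or gripper body instead of the fingers (contact force between the fingers and kit_box above 60 N or contact force between the arm and kit_box above 5 N).
It fails at once if something around the box is moved more than 30 mm or knocked over (distance of any of brush, vial, fork, single, adapter, puck, cleaner from where it was at the start of the episode above 0.03 m or angle between any of brush, vial, fork, single, adapter, puck, cleaner's own z axis and vertical above 0.3 rad).
It also fails if it takes over 48 s, if anything falls off the work surface, if the arm or the gripper's body presses on something with over 40 N, if the wrist force passes 120 N, or if a joint passes its speed limit or range.

### The arm

A 6-joint arm with a two-finger parallel gripper is mounted at the origin on the work surface. World frame = base frame: x ahead of the robot, y to its left, z up, the work surface at z = 0. Lengths are in m, angles in rad, forces in N, time in s.
With the tool pointing down it reaches from about 0.275 to 0.725 m from the base axis. Payload 5.6 kg.
Tool frame: the origin (TCP) lies at the very end of the fingers, on their centre line; the grasp point (between the pads) lies r.grip_point_offset behind it (r.grip_point_offset is the distance from the TCP to the grasp point, in m); z points along the fingers, y is the direction in which the jaws open and shut (so a half turn about z gives the same grasp; the last joint's range is limited). The gripper opens to 85 mm and grips with 20 to 120 N. Pads are 22 mm wide; open, the fingers measure 114 mm over their backs; the gripper's body (76 mm by 85 mm) begins 54 mm behind the grasp point. The pads swing forward as they close: fully open they stand 13 mm farther back than shut.
Start: joints at [1.546, 0.255, 0.108, 0, -1.424, -0.285], TCP at [0.168, 0.524, 0.231] pointing down, gripper open.
Joint ranges: [-2.95, 2.95], [-1.21, 1.97], [-1.09, 1.5], [-2.87, 1.71], [-2.94, -0.07], [-3.05, 3.05]. Speed limits (rad/s): [2.57, 2.57, 3.14, 3.14, 3.14, 3.14].

### API

Orientations are given as a rotation vector (axis times angle).
In Python, from workcell import r, cams gives the robot as it stands. The module is installed in compiled form; this text tells all that it offers.
- The arm moves only by the shell command python3 -m handwheel 'ROWS'. ROWS is JSON, a list of rows, each an object with "travel": the shift along the tool's x, y, z in m, a list of three; "twist": the turn, a rotation vector about the tool's x, y, z in rad, a list of three; "jaw": the opening, from 0 (shut) to 1 (fully open). A call has 1 to 10 rows; each row is the pose to reach, as a shift and turn from the pose commanded when the call began, along the tool's axes at that moment; what a row does not reach only later rows make up. A row lasts 1/8 s, in which the tool goes at most 62.5 mm and 10.7 degrees, less where a joint would pass 70% of its speed; a pose out of reach is approached as far as the arm can. A call with a gripper value outside its range is refused whole. The fingers move at their own pace and stop on an object; the grip force is fixed at half the most. Time passes only in rows, so rows that repeat a pose let the fingers close. It gives the time, the measured TCP pose, the force and the opening at its end, in the units of the state.
- r.get_state(): the state, without advancing time (a new reading comes with each control period).
- cams.capture(name): name is "scene" or "top" or "wrist"; returns a dict with "frame" (400x640x3 uint8, red, green, blue), "vfov" (degrees; the focal length in pixels is half the picture's height over the tangent of half this angle, whatever the lens; pixels are square), "cx", "cy" (the principal point, pixels), "distortion" ([k1, k2, p1, p2, k3] as OpenCV has them; the pictures are not rectified), "xyz" and "attitude" of the camera in the world. Camera axes: x right, y up, looking along -z (the intrinsics and any distortion apply to the point x, -y, -z); pixel columns grow to the right and rows downward; lengths in m; the calibration is good to about 2 mm. A picture is of the moment at which its call begins. There is no depth.
- r.sign_off(): hands the job in, once; it reports no verdict.
The state is a dict: "time_s": time; "joints": joint angles; "joint_velocities": joint speeds; "effort": joint torques, N m; "tcp_pos": TCP position; "eef_rot": TCP orientation; "contact_force": force on the tool from outside, world axes, zero at the start; "wrist_torque": the same for the moment, N m; "width": finger opening in m.
Only numpy, scipy, OpenCV 4.12 (cv2) and the standard library are available. Lean on these libraries where they do the work, as an engineer would, in place of code of your own. Each camera call takes 0.05 s, during which the arm holds its last target. There are 200 camera calls.

## Working session

There is one attempt and no reset: what is moved stays moved. The work goes in short steps, Python scripts to look and compute and a shell command to move; the robot and the scene stay as the last step left them, time stands still between calls to the robot, and variables do not carry over. Pictures are saved under pics/ and viewed, about 8 in all and at most 12, crops included, and the job is handed in when it is done.

```bash
mkdir -p pics; python3 - <<'E'
from workcell import r,cams
import cv2,pickle
for n in("scene","top"):
    d=cams.capture(n);pickle.dump(d,open(n+".pkl","wb"));cv2.imwrite(f"pics/{n}0.png",d["frame"][:,:,::-1])
    print({k:v for k,v in d.items() if k!="frame"})
print(r.get_state(),r.grip_point_offset)
E
```

```text
{'vfov': 44.355470409718706, 'cx': 322.379531902027, 'cy': 206.3085339220392, 'distortion': array([0.05099791, 0.        , 0.        , 0.        , 0.        ]), 'xyz': array([ 1.36029951, -0.85116555,  0.98357536]), 'attitude': array([0.89295188, 0.35185323, 0.71361821])}
{'vfov': 51.47418576151176, 'cx': 316.33680608210943, 'cy': 199.2161195447419, 'distortion': array([-0.03895449,  0.        ,  0.        ,  0.        ,  0.        ]), 'xyz': array([0.34594773, 0.05705027, 1.08771438]), 'attitude': array([ 0.12722013, -0.14142618, -1.59221516])}
{'time_s': 0.1, 'joints': array([ 1.54559963e+00,  2.55704499e-01,  1.07133863e-01, -4.13864923e-04,
       -1.42386168e+00, -2.84620961e-01]), 'joint_velocities': array([-0.00082274, -0.00130805,  0.00209911,  0.00033825,  0.00041262,
       -0.00097671]), 'effort': array([-2.86531082e-03, -3.87603414e+01,  2.38472307e+01,  5.37812412e+00,
       -3.78995610e-03, -5.71536205e-07]), 'tcp_pos': array([0.16749218, 0.52342827, 0.23047865]), 'eef_rot': array([ 3.10230406e+00, -4.84552439e-01, -3.05048006e-04]), 'contact_force': array([-0.07322014,  0.52685267, -0.40167885]), 'wrist_torque': array([ 0.04769465,  0.04089674, -0.03295616]), 'width': 0.0855563663887502} 0.0187
```

View pics/top0.png

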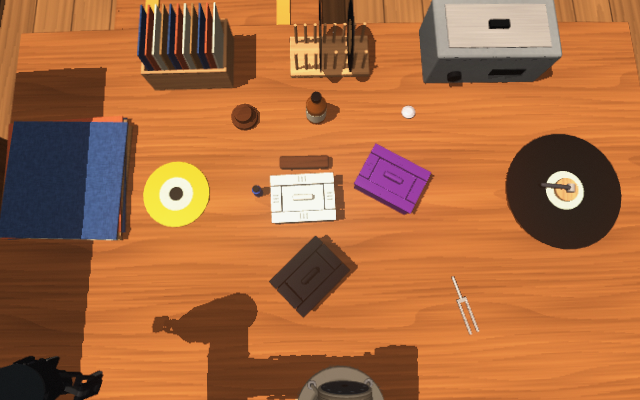

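View pics/scene0.png

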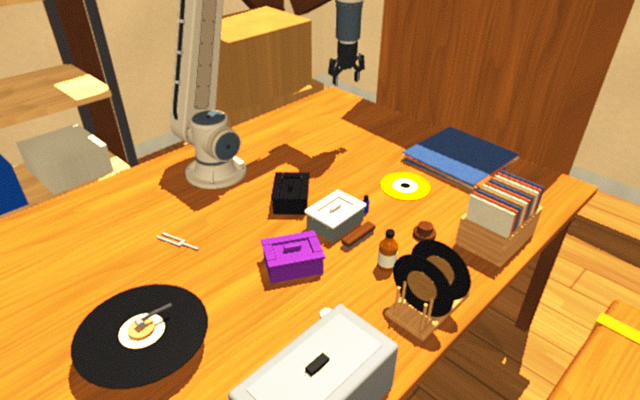

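The top view shows the pale lid at about (303,197), with the brush on its +x side (304,162) and the vial on its +y side (257,190). The black box (312,275) and purple box (393,180) are decoys. The scene view agrees.

```bash
cat > h.py <<'E'
import cv2,numpy as np
from scipy.spatial.transform import Rotation as R
def ray(d,uv,z):
    f=200/np.tan(np.radians(d["vfov"]/2))
    K=np.array([[f,0,d["cx"]],[0,f,d["cy"]],[0,0,1]])
    n=cv2.undistortPoints(np.float64(uv).reshape(-1,1,2),K,d["distortion"]).reshape(-1,2)
    v=R.from_rotvec(d["attitude"]).apply(np.c_[n[:,0],-n[:,1],-np.ones(len(n))])
    return d["xyz"]+v*((z-d["xyz"][2])/v[:,2])[:,None]
def lid(d,z,lo=170,roi=None):
    m=(d["frame"].min(2)>lo).astype(np.uint8)
    if roi: k=np.zeros_like(m);k[roi[1]:roi[3],roi[0]:roi[2]]=1;m*=k
    m=cv2.morphologyEx(m,cv2.MORPH_CLOSE,np.ones((5,5)))
    c=max(cv2.findContours(m,0,1)[0],key=cv2.contourArea)
    p=ray(d,c.reshape(-1,2),z)[:,:2]
    return c,cv2.minAreaRect((p*1000).astype(np.float32))
E
python3 - <<'E'
from h import *;import pickle
for n,roi in(("top",(240,160,350,240)),("scene",(295,180,375,245))):
    d=pickle.load(open(n+".pkl","rb"))
    for lo in (120,150,170,200):
        c,q=lid(d,.068,lo,roi);print(n,lo,cv2.boundingRect(c),q)
d=pickle.load(open("top.pkl","rb"))
print(ray(d,[[304,156],[257,187]],.05))
im=np.hstack([cv2.resize(pickle.load(open(n+".pkl","rb"))["frame"][y:y+100,x:x+130,::-1],None,fx=3,fy=3,interpolation=2) for n,x,y in(("top",235,145),("scene",280,165))])
cv2.imwrite("pics/crop.png",im)
E
```

```text
top 120 (270, 172, 66, 51) ((528.4973754882812, 80.89550018310547), (121.91687774658203, 160.91583251953125), 1.5918916463851929)
top 150 (270, 172, 66, 51) ((528.3250122070312, 80.25875091552734), (121.10587310791016, 159.44546508789062), 1.6591397523880005)
top 170 (270, 173, 66, 50) ((527.7484741210938, 80.23185729980469), (119.33330535888672, 158.99818420410156), 1.5945513248443604)
top 200 (270, 173, 66, 50) ((527.6154174804688, 80.21406555175781), (118.55679321289062, 158.68206787109375), 1.5861088037490845)
scene 120 (305, 189, 62, 40) ((534.41162109375, 77.51206970214844), (134.4805145263672, 174.92501831054688), 1.5669422149658203)
scene 150 (305, 189, 62, 39) ((531.3549194335938, 76.81304931640625), (127.39569854736328, 167.42898559570312), 1.5612449645996094)
scene 170 (305, 190, 61, 38) ((531.76806640625, 77.21784973144531), (125.4785385131836, 165.90956115722656), 1.9890693426132202)
scene 200 (305, 190, 61, 37) ((531.5117797851562, 77.0902328491211), (123.9647445678711, 162.77430725097656), 1.5158205032348633)
[[0.6385651  0.07422254 0.05      ]
 [0.55984042 0.19578814 0.05      ]]
```

View pics/crop.png

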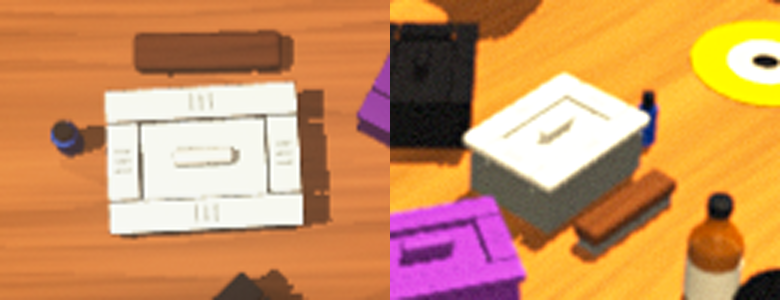

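```bash
python3 -m handwheel '[{"travel":[0.435,0.328,0],"twist":[0,0,-0.338],"jaw":0},{"travel":[0.435,0.328,0],"twist":[0,0,-0.338],"jaw":0},{"travel":[0.435,0.328,0],"twist":[0,0,-0.338],"jaw":0},{"travel":[0.435,0.328,0],"twist":[0,0,-0.338],"jaw":0},{"travel":[0.435,0.328,0],"twist":[0,0,-0.338],"jaw":0},{"travel":[0.435,0.328,0],"twist":[0,0,-0.338],"jaw":0},{"travel":[0.435,0.328,0],"twist":[0,0,-0.338],"jaw":0},{"travel":[0.435,0.328,0],"twist":[0,0,-0.338],"jaw":0},{"travel":[0.435,0.328,0],"twist":[0,0,-0.338],"jaw":0},{"travel":[0.435,0.328,0],"twist":[0,0,-0.338],"jaw":0}]'
python3 -m handwheel '[{"travel":[0,0,0],"twist":[0,0,0],"jaw":0},{"travel":[0,0,0],"twist":[0,0,0],"jaw":0},{"travel":[0,0,0],"twist":[0,0,0],"jaw":0},{"travel":[0,0,0],"twist":[0,0,0],"jaw":0}]'
python3 - <<'E'
from workcell import r,cams
from h import *
s=r.get_state();print(s["time_s"],s["tcp_pos"],R.from_rotvec(s["eef_rot"]).as_matrix().round(4),s["width"],s["contact_force"])
d=cams.capture("wrist");print(d["xyz"],d["attitude"]);cv2.imwrite("pics/w1.png",d["frame"][:,:,::-1])
E
```

```text
time_s: 1.35
tcp_pos: [0.4827, 0.0764, 0.2304]
eef_rot: [3.14, 0.037, -0.003]
contact_force: [-0.4, 0.2, -0.2]
width: 0.0001
time_s: 1.85
tcp_pos: [0.4817, 0.0794, 0.2314]
eef_rot: [-3.141, -0.046, -0.0]
contact_force: [-0.4, 0.6, 0.4]
width: -0.0001
1.85 [0.48172615 0.07936805 0.2314219 ] [[ 9.996e-01  2.930e-02  3.000e-04]
 [ 2.930e-02 -9.996e-01  1.000e-04]
 [ 3.000e-04 -1.000e-04 -1.000e+00]] -0.00011496244725407662 [-0.44209406  0.63379624  0.35011709]
[0.5528904  0.08253502 0.37316903] [-0.22526695  0.21995039 -1.53027548]
```

View pics/w1.png

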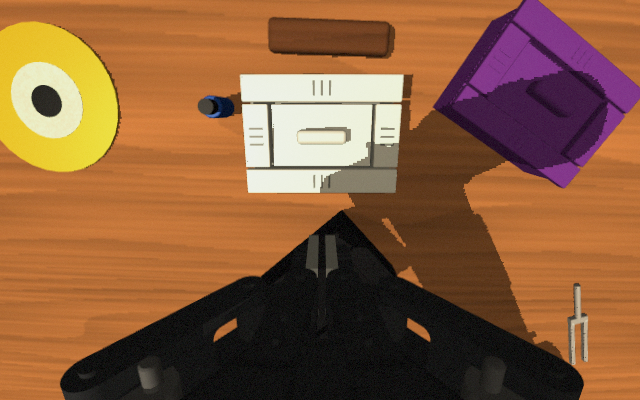

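The wrist view shows the rib marks: near (322,181), far (321,87), left (256,135), right (387,133). The fingers are closed and in line with the near section. Next I descend.

```bash
python3 - <<'E'
from workcell import cams
from h import *
d=cams.capture("wrist");print(ray(d,[[322,181],[321,87],[256,135],[387,133]],.068).round(4))
E
python3 -m handwheel '[{"travel":[0,0,0.05],"twist":[0,0,0],"jaw":0},{"travel":[0,0,0.1],"twist":[0,0,0],"jaw":0},{"travel":[0,0,0.13],"twist":[0,0,0],"jaw":0},{"travel":[0,0,0.15],"twist":[0,0,0],"jaw":0},{"travel":[0,0,0.15],"twist":[0,0,0],"jaw":0},{"travel":[0,0,0.15],"twist":[0,0,0],"jaw":0}]'
```

```text
[[0.4817 0.08   0.068 ]
 [0.5758 0.0837 0.068 ]
 [0.5278 0.1487 0.068 ]
 [0.5337 0.0154 0.068 ]]
time_s: 2.7
tcp_pos: [0.4827, 0.0791, 0.0823]
eef_rot: [-3.141, -0.045, -0.002]
contact_force: [-0.2, -0.1, -0.5]
width: -0.0001
```

```bash
python3 -m handwheel '[{"travel":[0,0,0.006],"twist":[0,0,0],"jaw":0},{"travel":[0,0,0.012],"twist":[0,0,0],"jaw":0},{"travel":[0,0,0.014],"twist":[0,0,0],"jaw":0},{"travel":[0,0,0.015],"twist":[0,0,0],"jaw":0}]'
python3 -m handwheel '[{"travel":[0,0,0.001],"twist":[0,0,0],"jaw":0},{"travel":[0,0,0.002],"twist":[0,0,0],"jaw":0}]'
python3 -m handwheel '[{"travel":[0,0,0.001],"twist":[0,0,0],"jaw":0},{"travel":[0,0,0.002],"twist":[0,0,0],"jaw":0}]'
python3 -m handwheel '[{"travel":[0,0,0.001],"twist":[0,0,0],"jaw":0},{"travel":[0,0,0.001],"twist":[0,0,0],"jaw":0}]'
```

```text
time_s: 3.2
tcp_pos: [0.4819, 0.0788, 0.0667]
eef_rot: [3.141, 0.044, 0.0]
contact_force: [-2.7, -0.2, 4.3]
width: -0.0001
time_s: 3.45
tcp_pos: [0.4819, 0.0788, 0.0642]
eef_rot: [-3.141, -0.044, -0.0]
contact_force: [0.5, 0.3, 1.1]
width: -0.0
time_s: 3.7
tcp_pos: [0.482, 0.0788, 0.062]
eef_rot: [3.141, 0.044, -0.0]
contact_force: [-0.1, 0.4, -0.9]
width: -0.0001
time_s: 3.95
tcp_pos: [0.4819, 0.0788, 0.0611]
eef_rot: [3.141, 0.044, -0.0]
contact_force: [0.7, 0.0, -0.1]
width: -0.0003
```

The force rose to about 4 N, then vanished, so near has snapped. Far section next.

```bash
python3 -m handwheel '[{"travel":[0,0,-0.035],"twist":[0,0,0],"jaw":0},{"travel":[0.03,0,-0.035],"twist":[0,0,0],"jaw":0},{"travel":[0.07,0,-0.035],"twist":[0,0,0],"jaw":0},{"travel":[0.094,0,-0.035],"twist":[0,0,0],"jaw":0},{"travel":[0.094,0,-0.035],"twist":[0,0,0],"jaw":0},{"travel":[0.094,0,-0.020],"twist":[0,0,0],"jaw":0},{"travel":[0.094,0,-0.012],"twist":[0,0,0],"jaw":0},{"travel":[0.094,0,-0.009],"twist":[0,0,0],"jaw":0}]'
python3 -m handwheel '[{"travel":[0,0,0.002],"twist":[0,0,0],"jaw":0},{"travel":[0,0,0.003],"twist":[0,0,0],"jaw":0}]'
python3 -m handwheel '[{"travel":[0,0,0.001],"twist":[0,0,0],"jaw":0},{"travel":[0,0,0.002],"twist":[0,0,0],"jaw":0}]'
python3 -m handwheel '[{"travel":[0,0,0.002],"twist":[0,0,0],"jaw":0},{"travel":[0,0,0.004],"twist":[0,0,0],"jaw":0}]'
```

```text
time_s: 4.95
tcp_pos: [0.5749, 0.0813, 0.0694]
eef_rot: [3.141, 0.045, -0.003]
contact_force: [0.1, -0.0, -0.2]
width: 0.0004
time_s: 5.2
tcp_pos: [0.5758, 0.0815, 0.0681]
eef_rot: [3.141, 0.045, 0.001]
contact_force: [-4.0, 0.6, 7.7]
width: 0.0002
time_s: 5.45
tcp_pos: [0.5758, 0.0815, 0.0663]
eef_rot: [-3.141, -0.045, -0.001]
contact_force: [-2.7, -0.8, 3.7]
width: 0.0003
time_s: 5.7
tcp_pos: [0.5761, 0.0815, 0.0611]
eef_rot: [-3.141, -0.044, -0.001]
contact_force: [-0.6, 1.1, 0.0]
width: 0.0001
```

```bash
python3 -m handwheel '[{"travel":[0,0,-0.035],"twist":[0,0,0],"jaw":0},{"travel":[-0.02,-0.03,-0.035],"twist":[0,0,0],"jaw":0},{"travel":[-0.047,-0.067,-0.035],"twist":[0,0,0],"jaw":0},{"travel":[-0.047,-0.067,-0.035],"twist":[0,0,0],"jaw":0},{"travel":[-0.047,-0.067,-0.020],"twist":[0,0,0],"jaw":0},{"travel":[-0.047,-0.067,-0.012],"twist":[0,0,0],"jaw":0},{"travel":[-0.047,-0.067,-0.009],"twist":[0,0,0],"jaw":0}]'
python3 -m handwheel '[{"travel":[0,0,0.002],"twist":[0,0,0],"jaw":0},{"travel":[0,0,0.003],"twist":[0,0,0],"jaw":0}]'
python3 -m handwheel '[{"travel":[0,0,0.001],"twist":[0,0,0],"jaw":0},{"travel":[0,0,0.002],"twist":[0,0,0],"jaw":0}]'
python3 -m handwheel '[{"travel":[0,0,0.002],"twist":[0,0,0],"jaw":0},{"travel":[0,0,0.004],"twist":[0,0,0],"jaw":0}]'
```

```text
time_s: 6.58
tcp_pos: [0.5268, 0.1462, 0.0689]
eef_rot: [3.14, 0.042, -0.003]
contact_force: [0.1, -0.3, 0.3]
width: -0.0002
time_s: 6.82
tcp_pos: [0.5272, 0.1466, 0.068]
eef_rot: [3.141, 0.044, 0.0]
contact_force: [-3.1, -1.8, 7.5]
width: 0.0001
time_s: 7.08
tcp_pos: [0.5272, 0.1466, 0.0662]
eef_rot: [3.141, 0.044, 0.001]
contact_force: [-2.3, -1.5, 4.3]
width: 0.0
time_s: 7.32
tcp_pos: [0.5272, 0.1472, 0.061]
eef_rot: [-3.141, -0.044, -0.0]
contact_force: [0.2, -0.3, -0.1]
width: -0.0001
```

Left has snapped. Right is 134 mm along tool +y, and I pass over the bar at 35 mm up or more.

```bash
python3 -m handwheel '[{"travel":[0,0,-0.045],"twist":[0,0,0],"jaw":0},{"travel":[0,0.04,-0.045],"twist":[0,0,0],"jaw":0},{"travel":[0,0.09,-0.045],"twist":[0,0,0],"jaw":0},{"travel":[0,0.133,-0.045],"twist":[0,0,0],"jaw":0},{"travel":[0,0.133,-0.045],"twist":[0,0,0],"jaw":0},{"travel":[0,0.133,-0.020],"twist":[0,0,0],"jaw":0},{"travel":[0,0.133,-0.012],"twist":[0,0,0],"jaw":0},{"travel":[0,0.133,-0.009],"twist":[0,0,0],"jaw":0}]'
python3 -m handwheel '[{"travel":[0,0,0.002],"twist":[0,0,0],"jaw":0},{"travel":[0,0,0.003],"twist":[0,0,0],"jaw":0}]'
python3 -m handwheel '[{"travel":[0,0,0.001],"twist":[0,0,0],"jaw":0},{"travel":[0,0,0.002],"twist":[0,0,0],"jaw":0}]'
python3 -m handwheel '[{"travel":[0,0,0.002],"twist":[0,0,0],"jaw":0},{"travel":[0,0,0.004],"twist":[0,0,0],"jaw":0}]'
```

```text
time_s: 8.32
tcp_pos: [0.5308, 0.0146, 0.0699]
eef_rot: [3.141, 0.045, -0.001]
contact_force: [0.2, -0.1, 0.5]
width: 0.0001
time_s: 8.57
tcp_pos: [0.5313, 0.0145, 0.0681]
eef_rot: [-3.141, -0.045, -0.002]
contact_force: [-2.9, 0.9, 8.0]
width: 0.0001
time_s: 8.82
tcp_pos: [0.5312, 0.0145, 0.0665]
eef_rot: [-3.141, -0.045, -0.003]
contact_force: [-2.1, 1.2, 4.2]
width: 0.0004
time_s: 9.07
tcp_pos: [0.5309, 0.0142, 0.0613]
eef_rot: [-3.141, -0.044, -0.001]
contact_force: [-0.2, -0.5, -0.6]
width: -0.0001
```

All four have snapped. I retreat up and back toward the base, then look.

```bash
python3 -m handwheel '[{"travel":[0,0,-0.05],"twist":[0,0,0],"jaw":0},{"travel":[0,0,-0.1],"twist":[0,0,0],"jaw":0},{"travel":[0,0,-0.16],"twist":[0,0,0],"jaw":0},{"travel":[-0.05,-0.05,-0.17],"twist":[0,0,0],"jaw":0},{"travel":[-0.11,-0.065,-0.17],"twist":[0,0,0],"jaw":0},{"travel":[-0.11,-0.065,-0.17],"twist":[0,0,0],"jaw":0},{"travel":[-0.11,-0.065,-0.17],"twist":[0,0,0],"jaw":0},{"travel":[-0.11,-0.065,-0.17],"twist":[0,0,0],"jaw":0}]'
python3 - <<'E'
from workcell import r,cams
from h import *
a=cams.capture("wrist")["frame"];b=cams.capture("scene");c=cams.capture("top")
for n,d,roi in(("scene",b,(295,180,375,245)),("top",c,(240,160,350,240))):
    k,q=lid(d,.060,170,roi);print(n,cv2.boundingRect(k),q)
s=cv2.resize(b["frame"][165:265,280:410],(390,300),interpolation=2)
cv2.imwrite("pics/f.png",np.hstack([cv2.resize(a[:240,140:460],(400,300)),s])[:,:,::-1])
cv2.imwrite("pics/top1.png",c["frame"][:,:,::-1])
E
```

```text
time_s: 10.07
tcp_pos: [0.4198, 0.0759, 0.2311]
eef_rot: [3.141, 0.043, -0.0]
contact_force: [-0.5, -0.4, 0.4]
width: -0.0002
scene (305, 192, 61, 38) ((531.857177734375, 76.8631820678711), (124.5182113647461, 163.83859252929688), 1.6760337352752686)
top (240, 160, 97, 80) ((525.4112548828125, 116.21186828613281), (240.80503845214844, 201.55625915527344), 88.56649780273438)
```

View pics/f.png

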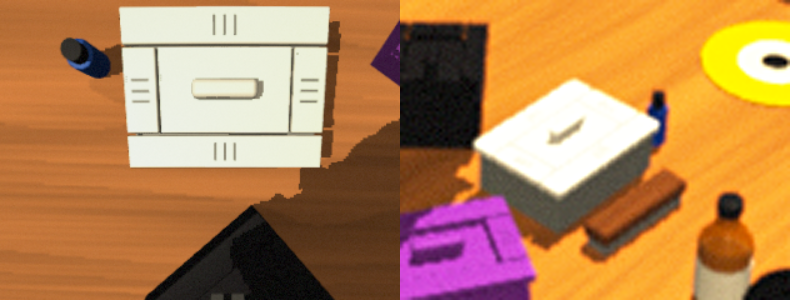

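View pics/top1.png

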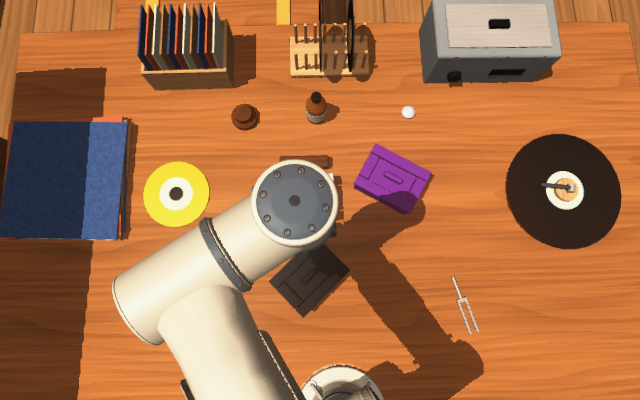

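The scene crop shows no step or shadow line between the rim and the panel, so the lid is flush. The vial, brush and other objects are where they were. In the top view the arm hides the lid, but everything else there is unchanged. The scene fit at 60 mm puts the box within 0.5 mm of its start.

```bash
python3 -c "
from workcell import r
print(r.sign_off())"
```

```text
the job is handed in; nothing more can be done
None
```

All four rim sections of the grey kit box are pressed shut, and I handed the job in at about 10 s of the 48 s allowed.

- **Pressing:** I pressed the middle of each section once with closed fingertips, in the order near, far, left, right. Each time the force peaked at 4–8 N, then dropped to about zero as the section snapped. The fingertips stopped about 61 mm above the table, close to flush.
- **Final check:** The scene camera shows the rim level with the panel. Fitting the lid outline at 60 mm puts the box within about 0.5 mm of where it started, with the same yaw. The neighbouring objects look unmoved, and the arm is clear of everything.
- **Disagreements:** The final fit from the top camera was useless because the arm hid the lid, so I relied on the scene and wrist views. Before pressing, the cameras differed by about 2–5 mm on the lid's centre. I used the top view, which the wrist view matched to about 2 mm.

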